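# Knock the drive centre out of the sloped spindle into the catch box

### The job

Slide the plywood catch box under the lower end of the sloped spindle, so that it is centred on the place where the stuck drive centre will drop, and let go of it. Then take the knock-out bar with the red handle from its wooden stand, feel for the upper mouth of the spindle's bore without ramming the stand, push the bar down it until the drive centre drops out into the box, and put the bar back upright in its stand, fully home. Do not touch the drive centre with the gripper, and leave the other things on the bench where they are.

Things in the scene. Friction and masses are not known exactly. Their poses are not given: they have to be found in the camera images.
- stand: Cream stand, fixed, with a steel sleeve (44 x 44 mm, 80 mm long) sloping 32 degrees from vertical. Origin: centre of the bore's upper mouth, 175 mm above the bench. z points out of that mouth along the bore, up and back (roughly to the robot); the bar goes in along -z. x points up and away from the robot, y is level. Bore: round, straight through, 18 mm across, 1.5 mm countersink.
- exit (a point): Centre of the bore's lower mouth, 107 mm above the bench. The stand's column and foot (130 mm wide) are on the robot's side of it; under and beyond it the bench is free. A spring pad in the bore grips the drive centre: driving it takes about 7 to 13 N for 15 to 30 mm, then it lets go and slides out. The bar's tip 75 mm down the bore always clears it; the bar can go in 100 mm, up to its handle.
- drop (a point): The spot on the bench (height 0) below and beyond the lower mouth, where the drive centre lands: the catch box's middle belongs here.
- centre_mid (a point): Middle of the drive centre, the loose steel piece to drive out: 86 mm long, about 160 g, shank 16 mm across and 62 mm long in the bore, spurred head 28 mm across and 24 mm long showing below the sleeve. This point is on its axis, 55 mm from the shank's upper end.
- box: Open plywood catch box, loose, about 400 g: 140 mm (x) by 120 mm (y) outside, 45 mm high, walls and floor 6 mm. Origin: centre of its underside; z up. Beside the middle of its +y wall stands its yellow post handle. It starts to the left of the stand with the post on the far left, which is also a good way round for it under the sleeve.
- box_grip (a point): Grip point of the box's yellow post handle: 22 x 22 mm square (sides along the box's x and y), top 80 mm above the bench; this point is 55 mm above the bench, 85 mm from the box's middle along its y. Clear space between the post and the box wall is 14 mm above a 16 mm high foot.
- bar: Knock-out bar, loose, 200 g, 170 mm long, standing upright in its wooden stand, tip down. Origin at the tip, z along the bar to the handle end. Steel rod 13 mm across, tapering over the last 30 mm to 10 mm at the tip, 100 mm long; then a red square handle 32 x 32 mm (sides along its x and y), 70 mm long.
- bar_tip (a point): The point of the bar's tip (same as its origin).
- bar_grip (a point): Middle of the bar's red handle, 135 mm from the tip along the bar.
- rack_hole (a point): Centre of the hole in the top of the bar's wooden stand (fixed, 90 x 90 mm top, 112 mm high, foot 110 x 110 mm; its sides run as the bar's handle at the start). Through-hole 22 mm across in a 16 mm top; the handle's shoulder rests on the top, the tip then hangs 12 mm above the bench.
- jar: Bystander, not to be moved: amber glass jar with a steel lid, 68 mm across, 100 mm high.
- mallet: Bystander, not to be moved: wooden mallet lying down, about 215 mm long, head 60 mm across.
- bowl: Bystander, not to be moved: turned wooden bowl, 120 mm across, 55 mm high.
- offcut: Bystander, not to be moved: pale wooden offcut, 150 x 45 x 45 mm.
- spanner: Bystander, not to be moved: steel spanner lying flat.
- faceplate: Bystander, not to be moved: dark steel ring (faceplate), 80 mm across, 20 mm thick.
- centre: The drive centre itself. Origin: middle of the shank's upper end face, hidden in the bore, 19 to 28 mm below the upper mouth; z along its axis towards that end (the head is at -z).
Not all that is in view belongs to the job. Leave any orange or purple look-alike of the part that bears rack_hole alone.

How it is judged:
By the outcome, as a careful person would: the job done as asked, in the order asked, and still so for the second after the job is handed in, with the robot touching nothing.
It also fails if it takes over 72 s, if anything falls off the work surface, if the arm or the gripper's body presses on something with over 40 N, if the wrist force passes 120 N, or if a joint passes its speed limit or range.

### The arm

A 7-joint arm with a two-finger parallel gripper is mounted at the origin on the work surface. World frame = base frame: x ahead of the robot, y to its left, z up, the work surface at z = 0. Lengths are in mm, angles in rad, forces in N, time in s.
With the tool pointing down it reaches from about 425 to 1025 mm from the base axis. Payload 9.4 kg.
Tool frame: the origin (TCP) lies on the mounting face of the last link; the fingertips stand 173 mm ahead of it and the grasp point (between the pads) lies 155 mm ahead of it (r.grasp_offset is the distance from the TCP to the grasp point, in mm); z points along the fingers, y is the line along which they close (so a half turn about z gives the same grasp; the last joint's range is limited). The gripper opens to 85 mm and grips with 20 to 120 N. Pads are 22 mm wide; open, the fingers measure 114 mm over their backs; the gripper's body (76 mm by 85 mm) begins 54 mm behind the grasp point. The pads swing forward as they close: fully open they stand 13 mm farther back than shut.
Start: joints at [-1.312, 0.599, -0.003, 1.599, 0.002, 0.943, -0.08], TCP at [238.902, 684.507, 404.675] pointing down, gripper open.
Joint ranges: [-2.57, 2.57], [-0.35, 1.97], [-1.29, 1.29], [0.11, 2.56], [-1.05, 4.19], [0.11, 1.86], [-2.63, 2.63]. Speed limits (rad/s): [2.22, 2.22, 3.01, 3.01, 3.14, 3.14, 3.14].

### API

Orientations are given as a rotation vector (axis times angle).
In Python, from bench import r gives the robot as it stands.
- The arm moves only by the shell command python3 -m jog 'ROWS' [OPENING] [FORCE]. ROWS is JSON, a list of rows, each an object with "translation": the shift along the world's x, y, z in mm, a list of three; "turn": the turn about the world's z in rad. In form: [{"translation": [x, y, z], "turn": turn}, ...]. A call has exactly 10 rows; each row shifts and turns the commanded pose from where the row before left it; what a row does not reach is not made up. A row lasts 1/10 s, in which the tool goes at most 50 mm and 8.59 degrees, less where a joint would pass 70% of its speed; a pose out of reach is approached as far as the arm can. A call is refused whole if a number of a shift passes 50 or a number of a turn 0.15, either way. A call with a gripper value outside its range is refused whole. OPENING is the finger opening in mm, from 0 to 85.4, set as the call begins (- or left out, the last holds). The fingers move at their own pace and stop on an object; FORCE is the grip in N (left out, the last holds). Time passes only in rows, so rows that do not move let the fingers close, or fill a call up. It gives the time, the measured TCP pose, the force, the opening and the grip force at its end, in the units of the state.
- r.sense(): the state, without advancing time (a new reading comes with each control period).
- r.capture(name): name is "side" or "top" or "wrist"; returns the picture (420x560x3 uint8, blue, green, red); there is no depth.
- r.calibration(name): a dict with "K" (3x3 intrinsics, pixels), "k1" (the pictures are not rectified: a ray, as slopes to the right and down, at radius r is drawn at 1 + k1 r^2 times it, then the intrinsics apply), "rvec" (rotation vector, rad) and "tvec" (3), from world to camera coordinates, as OpenCV has them. Camera axes: x right, y down, z forward; pixel columns grow to the right and rows downward; lengths in mm; the calibration is good to about 2 mm. A picture is of the moment at which its call begins: read the wrist's pose just before it. calibration takes no time and is no camera call; for the wrist camera it gives the pose at the moment of the call.
- r.finish_job(): hands the job in; it is judged then, once.
The state is a dict: "t": time; "joint_positions": joint angles; "qvel": joint speeds; "tau": joint torques, N m; "tool_pos": TCP position; "ee_rot": TCP orientation; "force": force on the tool from outside, world axes, zero at the start; "ft_torque": the same for the moment, N m; "opening": finger opening in mm; "grip_force": force on a finger pad.
Only numpy, scipy, OpenCV 4.12 (cv2) and the standard library are available. Lean on these libraries where they do the work, as an engineer would, in place of code of your own. Each camera call takes 0.05 s, during which the arm holds its last target. There are 200 camera calls.

## Working session

There is one attempt and no reset: what is moved stays moved. The work goes in short steps, Python scripts to look and compute and a shell command to move; the robot and the scene stay as the last step left them, time stands still between calls to the robot, and variables do not carry over. Pictures are saved under pics/ and viewed, at most 10 in all, crops included, and the job is handed in when it is done.

```bash
ls; mkdir -p pics; cat > h.py <<'E'
from bench import r
import numpy as np, cv2
from scipy.spatial.transform import Rotation as R
def cal(n):
    c=r.calibration(n); return np.array(c["K"],float),c["k1"],R.from_rotvec(np.ravel(c["rvec"])).as_matrix(),np.ravel(c["tvec"]).astype(float)
def ray(c,px):
    K,k1,M,t=c; d=np.linalg.solve(K,[px[0],px[1],1.])[:2]; s=d.copy()
    for _ in range(20): s=d/(1+k1*(s@s))
    v=M.T@np.array([s[0],s[1],1]); return -M.T@t, v/np.linalg.norm(v)
def plane(c,px,z):
    o,v=ray(c,px); return o+v*(z-o[2])/v[2]
def two(c1,p1,c2,p2):
    o1,v1=ray(c1,p1);o2,v2=ray(c2,p2)
    A=np.stack([v1,-v2],1); s=np.linalg.lstsq(A,o2-o1,rcond=None)[0]
    a=o1+v1*s[0];b=o2+v2*s[1]; return (a+b)/2,np.linalg.norm(a-b)
def proj(c,P):
    K,k1,M,t=c; p=M@np.array(P,float)+t; s=p[:2]/p[2]; s=s*(1+k1*(s@s)); return (K@[s[0],s[1],1])[:2]
E
python3 - <<'E'
from h import *
np.set_printoptions(precision=2,suppress=True)
s=r.sense(); print({k:s[k] for k in("t","tool_pos","ee_rot","force","opening")}, r.grasp_offset)
for n in("top","side","wrist"):
    im=r.capture(n); cv2.imwrite(f"pics/{n}0.png",im)
    c=cal(n); print(n,-c[2].T@c[3],c[2][2],c[0][0,0])
E
```

```text
pics
{'t': 0.0, 'tool_pos': array([238.83, 684.31, 403.8 ]), 'ee_rot': array([-0.52, -3.1 ,  0.  ]), 'force': array([-0.67,  0.15,  0.08]), 'opening': 85.4771491533142} 154.70000000000002
top [ 382.86  -14.69 1282.4 ] [ 0.12 -0.01 -0.99] 401.8663199088395
side [  317.26 -1052.89   821.55] [ 0.17  0.82 -0.55] 400.9499679943158
wrist [175.34 706.09 373.74] [ 0.25 -0.09 -0.96] 325.8090067035863
```

View pics/top0.png

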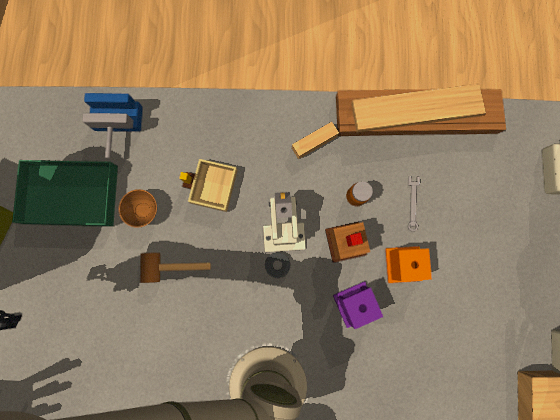

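View pics/side0.png

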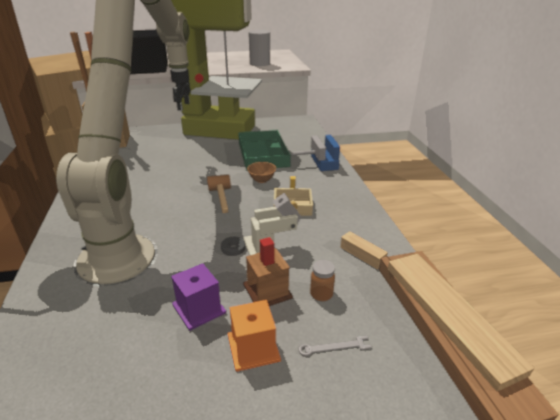

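```bash
python3 - <<'E'
from h import *
t=cv2.imread("pics/top0.png"); s=cv2.imread("pics/side0.png")
a=cv2.resize(t[150:260,170:380],None,fx=3.8,fy=3.8,interpolation=cv2.INTER_CUBIC)[:, :798]
b=cv2.resize(s[170:305,230:342],None,fx=3,fy=3,interpolation=cv2.INTER_CUBIC)
b=cv2.resize(s[190:300,230:345],None,fx=4,fy=4,interpolation=cv2.INTER_CUBIC)
cv2.imwrite("pics/ta.png",a); cv2.imwrite("pics/sa.png",b)
c=cal("top"); d=cal("side")
def masks(im,lo,hi,x0,x1,y0,y1):
    h=cv2.cvtColor(im,cv2.COLOR_BGR2HSV); m=cv2.inRange(h,lo,hi); q=np.zeros_like(m); q[y0:y1,x0:x1]=m[y0:y1,x0:x1]
    cs=cv2.findContours(q,0,2)[0]; return max(cs,key=cv2.contourArea)
def ctr(k): return np.array(cv2.minAreaRect(k)[0])
h=masks(t,(0,200,100),(6,255,255),330,380,220,260); print("handle top rect",cv2.minAreaRect(h))
g=masks(s,(0,200,60),(6,255,255),255,280,230,270); print("handle side",cv2.boundingRect(g))
print("handle ->z182",plane(c,ctr(h),182), plane(c,ctr(h),150))
y=masks(t,(20,150,120),(32,255,255),175,197,165,195); print("post",cv2.minAreaRect(y),plane(c,ctr(y),78))
ys=masks(s,(20,150,120),(32,255,255),285,300,170,195); print("post side",cv2.boundingRect(ys)); 
E
```

```text
handle top rect ((353.9588317871094, 239.06468200683594), (11.171918869018555, 15.293599128723145), 77.47119140625)Traceback (most recent call last):
  File "<stdin>", line 13, in <module>
  File "<stdin>", line 10, in masks
ValueError: max() iterable argument is empty
```

View pics/ta.png

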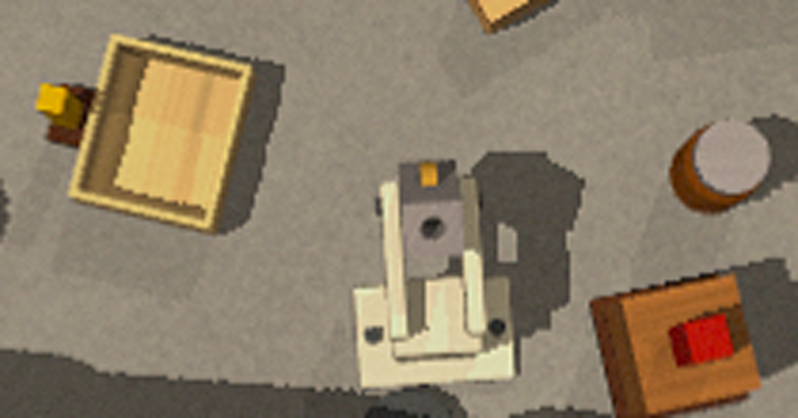

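View pics/sa.png

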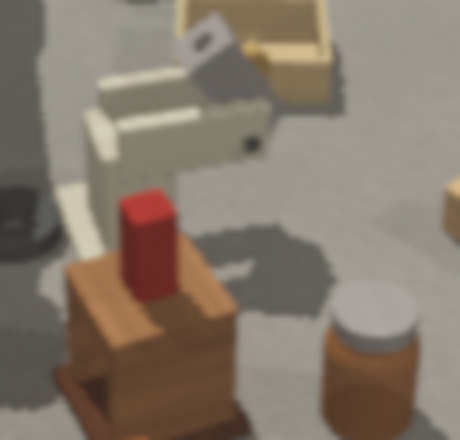

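```bash
cat > m.py <<'E'
from h import *
np.set_printoptions(precision=1,suppress=True)
c=cal("top"); d=cal("side")
T=lambda x,y:np.array([x/3.8+170-.37,y/3.8+150-.37]); S=lambda x,y:np.array([x/4+230-.37,y/4+190-.37])
print("mouth",two(c,T(432,228),d,S(204,40)), plane(c,T(432,228),175),plane(d,S(204,40),175))
B=[plane(c,T(*p),45) for p in((112,37),(252,68),(212,232),(71,200))]
B=np.array(B); print("box",B,B.mean(0),[np.linalg.norm(B[i]-B[i-1]) for i in range(4)])
w=B[0]+B[3]-B[1]-B[2]; print("box y dir yaw",np.arctan2(w[1],w[0])-np.pi/2)
w=B[0]+B[1]-B[2]-B[3]; print("box x dir yaw",np.arctan2(w[1],w[0]))
w/=np.linalg.norm(w); print("grip est",B.mean(0)+85*np.array([-w[1],w[0],0]))
print("post top",plane(c,T(55,97),80))
for z,ps in ((10,((360,388),(514,375))),(10,((355,290),(512,278)))):
    q=[plane(c,T(*p),z) for p in ps]; e=q[0]-q[1]; print("foot",q,np.linalg.norm(e),np.arctan2(-e[0],e[1]))
K=np.array([plane(c,T(*p),112) for p in((592,299),(734,275),(760,385))]); print("rack",K,np.linalg.norm(K[1]-K[0]),(K[0]+K[2])/2,np.arctan2(-(K[0]-K[1])[0],(K[0]-K[1])[1]))
print("handle top",two(c,T(711,335),d,S(148,207)),plane(c,T(711,335),182))
for n,p,z in(("jar",T(733,157),100),("mallet",(180,266),30),("faceplate",(277,266),20),("offcut",(316,139),45),("bowl",(138,207),50)): print(n,plane(c,p,z))
E
python3 m.py
```

```text
mouth (array([525.2, -33.4, 175.4]), np.float64(4.548044031112183)) [523.  -33.1 175. ] [527.7 -32.6 175. ]
box [[692.8 233.9  45. ]
 [669.2 116.6  45. ]
 [531.7 144.1  45. ]
 [555.3 260.7  45. ]] [612.3 188.8  45. ] [np.float64(140.05884954664023), np.float64(119.66569035571311), np.float64(140.19901457431254), np.float64(118.99970346085125)]
box y dir yaw -0.19868146082752824
box x dir yaw -0.19537232198656465
grip est [628.8 272.2  45. ]
post top [633.6 270.3  80. ]
foot [array([408.7,  20.8,  10. ]), array([ 422.4, -106.8,   10. ])] 128.34855725449864 0.10697241903428105
foot [array([490.1,  27.3,  10. ]), array([ 503.3, -103.8,   10. ])] 131.7369095219958 0.10048778784670423
rack [[ 478.9 -158.6  112. ]
 [ 500.  -268.6  112. ]
 [ 415.7 -288.7  112. ]] 112.06112766054918 [ 447.3 -223.6  112. ] 0.1898521437435865
handle top (array([ 449.3, -236.9,  180.8]), np.float64(0.49363057703107743)) [ 449.  -236.6  182. ]
jar [ 594.7 -270.7  100. ]
mallet [357.8 280.   30. ]
faceplate [365.1 -20.   20. ]
offcut [ 768.6 -134.4   45. ]
bowl [536.  415.8  50. ]
```

```bash
python3 -m jog '[{"translation":[28,-29.5,0],"turn":-0.1026},{"translation":[28,-29.5,0],"turn":-0.1026},{"translation":[28,-29.5,0],"turn":-0.1026},{"translation":[28,-29.5,0],"turn":-0.1026},{"translation":[28,-29.5,0],"turn":-0.1026},{"translation":[28,-29.5,0],"turn":-0.1026},{"translation":[28,-29.5,0],"turn":-0.1026},{"translation":[28,-29.5,0],"turn":-0.1026},{"translation":[28,-29.5,0],"turn":-0.1026},{"translation":[28,-29.5,0],"turn":-0.1026}]' 85 40
python3 -m jog '[{"translation":[28,-29.5,0],"turn":-0.1026},{"translation":[28,-29.5,0],"turn":-0.1026},{"translation":[28,-29.5,0],"turn":-0.1026},{"translation":[28,-29.5,0],"turn":-0.1026},{"translation":[0,0,-20],"turn":0},{"translation":[0,0,-20],"turn":0},{"translation":[0,0,-20],"turn":0},{"translation":[0,0,0],"turn":0},{"translation":[0,0,0],"turn":0},{"translation":[0,0,0],"turn":0}]'
```

```text
t: 1.15
tool_pos: [519.8, 388.2, 404.6]
ee_rot: [-1.983, -2.437, 0.0]
force: [-0.2, 0.5, -0.3]
opening: 84.9
grip_force: 0.0
t: 2.15
tool_pos: [631.2, 271.6, 345.8]
ee_rot: [2.433, 1.987, 0.002]
force: [-1.3, -0.5, -0.0]
opening: 85.0
grip_force: 0.0
```

```bash
python3 -m jog '[{"translation":[0,0,-25],"turn":0},{"translation":[0,0,-30],"turn":0},{"translation":[0,0,-30],"turn":0},{"translation":[0,0,-25],"turn":0},{"translation":[0,0,-17],"turn":0},{"translation":[0,0,-9],"turn":0},{"translation":[0,0,0],"turn":0},{"translation":[0,0,0],"turn":0},{"translation":[0,0,0],"turn":0},{"translation":[0,0,0],"turn":0}]'
python3 -m jog '[{"translation":[0,0,0],"turn":0},{"translation":[0,0,0],"turn":0},{"translation":[0,0,0],"turn":0},{"translation":[0,0,0],"turn":0},{"translation":[0,0,0],"turn":0},{"translation":[0,0,0],"turn":0},{"translation":[0,0,0],"turn":0},{"translation":[0,0,0],"turn":0},{"translation":[0,0,0],"turn":0},{"translation":[0,0,0],"turn":0}]' 15 40
```

```text
t: 3.15
tool_pos: [631.2, 271.6, 209.8]
ee_rot: [2.433, 1.987, 0.002]
force: [0.3, -0.1, -0.6]
opening: 84.4
grip_force: 0.0
t: 4.15
tool_pos: [631.2, 271.5, 208.9]
ee_rot: [2.433, 1.986, 0.001]
force: [2.3, 0.2, 4.0]
opening: 21.6
grip_force: 40.0
```

```bash
python3 -m jog '[{"translation":[-2,-15,0],"turn":0.03},{"translation":[-2,-18,0],"turn":0.03},{"translation":[-2,-18,0],"turn":0.03},{"translation":[-2,-18,0],"turn":0.03},{"translation":[-2,-18,0],"turn":0.03},{"translation":[-2,-18,0],"turn":0.03},{"translation":[-2,-18,0],"turn":0.03},{"translation":[-2,-18,0],"turn":0.03},{"translation":[-2,-18,0],"turn":0.03},{"translation":[-2,-18,0],"turn":0.03}]'
python3 -m jog '[{"translation":[-2,-15,0],"turn":0.005},{"translation":[-2,-12,0],"turn":0},{"translation":[-1,-6.6,0],"turn":0},{"translation":[0,0,0],"turn":0},{"translation":[0,0,0],"turn":0},{"translation":[0,0,0],"turn":0},{"translation":[0,0,0],"turn":0},{"translation":[0,0,0],"turn":0},{"translation":[0,0,0],"turn":0},{"translation":[0,0,0],"turn":0}]'
python3 - <<'E'
from h import *
t=r.capture("top"); s=r.capture("side")
a=cv2.resize(t[150:260,240:350],None,fx=4,fy=4,interpolation=cv2.INTER_CUBIC); b=cv2.resize(s[160:270,250:340],None,fx=4,fy=4,interpolation=cv2.INTER_CUBIC)
cv2.imwrite("pics/b1.png",np.hstack([a,b]))
E
```

```text
t: 5.15
tool_pos: [610.6, 95.1, 208.8]
ee_rot: [-2.105, -2.33, -0.001]
force: [-0.6, 3.9, 5.1]
opening: 21.1
grip_force: 39.7
t: 6.15
tool_pos: [605.8, 59.6, 208.9]
ee_rot: [2.105, 2.331, -0.002]
force: [-1.1, -2.6, 6.8]
opening: 21.7
grip_force: 40.2
```

View pics/b1.png

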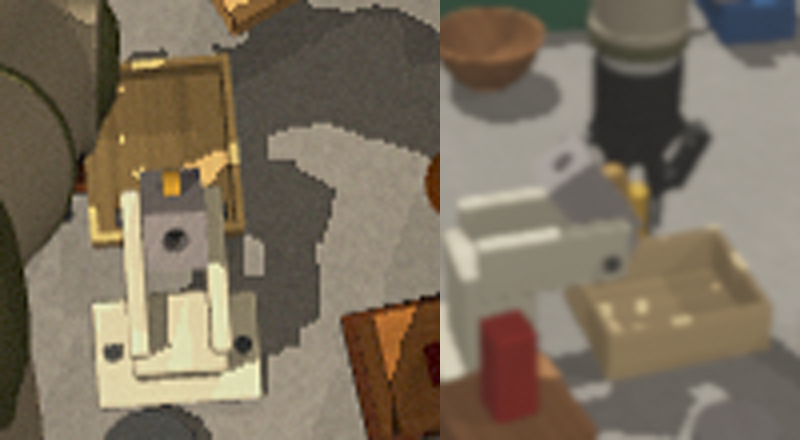

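```bash
python3 - <<'E'
from h import *
c=cal("top"); T=lambda x,y:(x/4+240-.37,y/4+150-.37)
np.set_printoptions(precision=1,suppress=True)
P=[plane(c,T(*p),45) for p in((228,58),(243,237),(92,243))]; print(P,(P[0]+P[2])/2,np.linalg.norm(P[0]-P[1]),np.linalg.norm(P[2]-P[1]))
print(plane(c,T(176,239),175))
E
```

```text
[array([685. , -74.1,  45. ]), array([543.1, -88.3,  45. ]), array([535.5,  28.8,  45. ])] [610.3 -22.7  45. ] 142.6338408624164 117.30183836830534
[523.7 -34.  175. ]
```

```bash
python3 -m jog '[{"translation":[0,0,0],"turn":0},{"translation":[0,0,0],"turn":0},{"translation":[0,0,0],"turn":0},{"translation":[0,0,0],"turn":0},{"translation":[0,0,25],"turn":0},{"translation":[0,0,35],"turn":0},{"translation":[0,0,35],"turn":0},{"translation":[0,0,35],"turn":0},{"translation":[0,0,35],"turn":0},{"translation":[0,0,30],"turn":0}]' 85
python3 -m jog '[{"translation":[-15.7,-29.7,0],"turn":-0.148},{"translation":[-15.7,-29.7,0],"turn":-0.148},{"translation":[-15.7,-29.7,0],"turn":-0.148},{"translation":[-15.7,-29.7,0],"turn":-0.148},{"translation":[-15.7,-29.7,0],"turn":-0.148},{"translation":[-15.7,-29.7,0],"turn":-0.148},{"translation":[-15.7,-29.7,0],"turn":-0.148},{"translation":[-15.7,-29.7,0],"turn":-0.148},{"translation":[-15.7,-29.7,0],"turn":-0.148},{"translation":[-15.7,-29.7,0],"turn":-0.148}]'
python3 -m jog '[{"translation":[0,0,0],"turn":0},{"translation":[0,0,0],"turn":0},{"translation":[0,0,0],"turn":0},{"translation":[0,0,0],"turn":0},{"translation":[0,0,0],"turn":0},{"translation":[0,0,0],"turn":0},{"translation":[0,0,0],"turn":0},{"translation":[0,0,0],"turn":0},{"translation":[0,0,0],"turn":0},{"translation":[0,0,0],"turn":0}]'
python3 - <<'E'
from h import *
np.set_printoptions(precision=1,suppress=True)
c=cal("wrist"); w=r.capture("wrist"); cv2.imwrite("pics/w1.png",w); t=r.capture("top")
print(r.sense()["tool_pos"],r.sense()["ee_rot"])
h=cv2.cvtColor(w,cv2.COLOR_BGR2HSV); m=cv2.inRange(h,(0,180,40),(6,255,255))|cv2.inRange(h,(174,180,40),(180,255,255))
k=max(cv2.findContours(m,0,2)[0],key=cv2.contourArea); print(cv2.boundingRect(k),cv2.minAreaRect(k))
p=cv2.approxPolyDP(k,5,True)[:,0]; print(p.tolist()); print([plane(c,q,182)[:2] for q in p])
cv2.imwrite("pics/w1b.png",np.vstack([w,cv2.resize(t[150:250,240:380],None,fx=4,fy=4)])[:, :560][:820])
E
```

```text
t: 7.25
tool_pos: [605.7, 60.9, 405.5]
ee_rot: [2.103, 2.333, 0.001]
force: [1.2, -0.6, -0.1]
opening: 84.7
grip_force: 0.0
t: 8.25
tool_pos: [448.0, -237.0, 403.7]
ee_rot: [-3.127, -0.296, -0.0]
force: [0.8, -0.8, 0.1]
opening: 85.1
grip_force: 0.0
t: 9.25
tool_pos: [448.9, -236.1, 403.7]
ee_rot: [3.127, 0.305, -0.0]
force: [0.8, 0.5, -0.5]
opening: 85.2
grip_force: 0.0
[ 448.9 -236.1  403.7] [-3.1 -0.3  0. ]
(256, 187, 52, 69) ((281.5, 221.0), (68.0, 51.0), 90.0)
[[265, 188], [256, 212], [259, 252], [306, 253], [300, 187]]
[array([ 474.1, -220.3]), array([ 458.3, -217.6]), array([ 432.8, -223.9]), array([ 437.9, -253.2]), array([ 478.7, -240.7])]
```

View pics/w1.png

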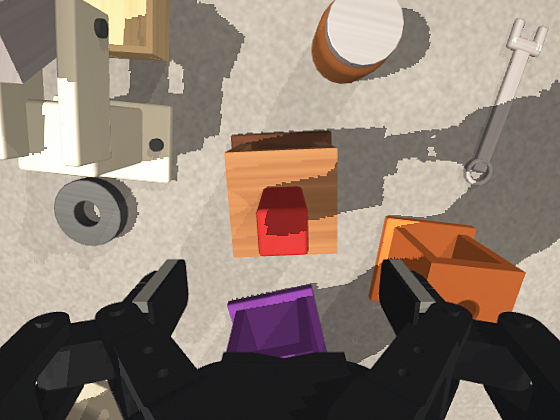

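```bash
python3 -m jog '[{"translation":[0,0,-20],"turn":0},{"translation":[0,0,-25],"turn":0},{"translation":[0,0,-25],"turn":0},{"translation":[0,0,-18],"turn":0},{"translation":[0,0,-9.5],"turn":0},{"translation":[0,0,-4],"turn":0},{"translation":[0,0,0],"turn":0},{"translation":[0,0,0],"turn":0},{"translation":[0,0,0],"turn":0},{"translation":[0,0,0],"turn":0}]'
python3 -m jog '[{"translation":[0,0,0],"turn":0},{"translation":[0,0,0],"turn":0},{"translation":[0,0,0],"turn":0},{"translation":[0,0,0],"turn":0},{"translation":[0,0,0],"turn":0},{"translation":[0,0,0],"turn":0},{"translation":[0,0,0],"turn":0},{"translation":[0,0,0],"turn":0},{"translation":[0,0,0],"turn":0},{"translation":[0,0,0],"turn":0}]' 22 40
python3 -m jog '[{"translation":[0,0,5],"turn":0},{"translation":[0,0,15],"turn":0},{"translation":[0,0,20],"turn":0},{"translation":[0,0,25],"turn":0},{"translation":[0,0,25],"turn":0},{"translation":[0,0,25],"turn":0},{"translation":[0,0,25],"turn":0},{"translation":[0,0,25],"turn":0},{"translation":[0,0,20],"turn":0},{"translation":[0,0,10],"turn":0}]'
```

```text
t: 10.35
tool_pos: [449.0, -236.1, 302.7]
ee_rot: [3.126, 0.305, 0.002]
force: [-0.3, -1.5, 0.2]
opening: 85.0
grip_force: 0.0
t: 11.35
tool_pos: [448.9, -236.1, 302.3]
ee_rot: [-3.127, -0.305, -0.0]
force: [-0.6, 0.9, 5.1]
opening: 31.4
grip_force: 39.1
t: 12.35
tool_pos: [448.7, -236.3, 498.6]
ee_rot: [3.126, 0.305, 0.002]
force: [0.3, -0.5, -1.7]
opening: 31.6
grip_force: 39.6
```

```bash
python3 -m jog '[{"translation":[8,20,1],"turn":-0.009},{"translation":[8,21,1],"turn":-0.009},{"translation":[8,21,1],"turn":-0.009},{"translation":[8,21,1],"turn":-0.009},{"translation":[8,21,1],"turn":-0.009},{"translation":[8,21,1],"turn":-0.009},{"translation":[8,21,0],"turn":-0.009},{"translation":[8,21,0],"turn":-0.009},{"translation":[8,21,0],"turn":-0.009},{"translation":[5,15.3,0],"turn":-0.009}]'
python3 -m jog '[{"translation":[0,0,0],"turn":0},{"translation":[0,0,0],"turn":0},{"translation":[0,0,0],"turn":0},{"translation":[0,0,0],"turn":0},{"translation":[0,0,0],"turn":0},{"translation":[0,0,0],"turn":0},{"translation":[0,0,0],"turn":0},{"translation":[0,0,0],"turn":0},{"translation":[0,0,0],"turn":0},{"translation":[0,0,0],"turn":0}]'
python3 - <<'E'
from h import *
np.set_printoptions(precision=1,suppress=True)
c=cal("wrist"); w=r.capture("wrist"); s=r.capture("side"); p=r.sense()["tool_pos"]
q=proj(c,p-[0,0,290]); m=proj(c,[524.5,-33.4,175]); print(p,"tip px",q,"mouth px",m,"grasp px",proj(c,p-[0,0,155]))
x,y=int(m[0]),int(m[1]); x0=max(0,min(x-70,420));y0=max(0,min(y-75,270))
a=cv2.resize(w[y0:y0+150,x0:x0+140],None,fx=3,fy=3,interpolation=cv2.INTER_CUBIC)
b=cv2.resize(s[140:250,230:320],None,fx=4,fy=4.1,interpolation=cv2.INTER_CUBIC)[:450]
cv2.imwrite("pics/m1.png",np.hstack([a,b[:, :360] if b.shape[0]==450 else cv2.resize(b,(360,450))])); print(x0,y0,b.shape)
d=cal("side");print("side tip",proj(d,p-[0,0,290]))
E
```

```text
t: 13.35
tool_pos: [526.2, -31.1, 502.4]
ee_rot: [-3.137, -0.165, 0.002]
force: [0.0, -0.3, -1.7]
opening: 31.6
grip_force: 39.6
t: 14.35
tool_pos: [525.9, -32.8, 503.2]
ee_rot: [3.137, 0.164, -0.0]
force: [-0.2, -0.5, -1.9]
opening: 31.7
grip_force: 39.6
[525.9 -32.8 503.2] tip px [282.9 204.6] mouth px [283.5 196. ] grasp px [282.5 283.7]
213 120 (450, 360, 3)
side tip [280.2 188.9]
```

View pics/m1.png

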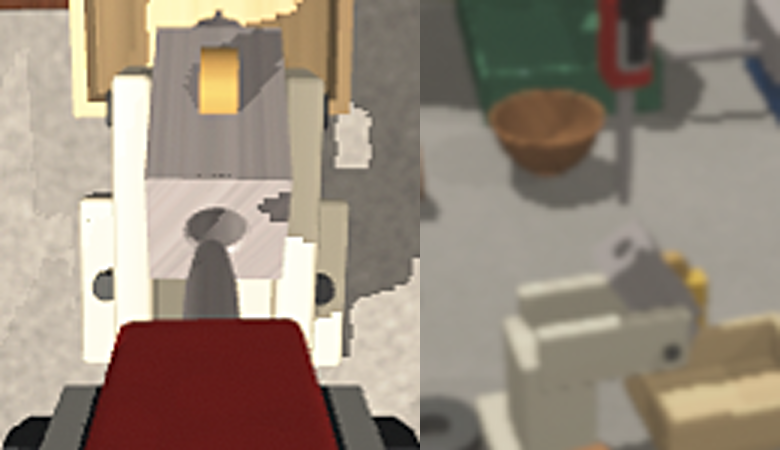

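```bash
python3 -m jog '[{"translation":[0,-1.5,-6],"turn":0},{"translation":[0,0,-8],"turn":0},{"translation":[0,0,-8],"turn":0},{"translation":[0,0,-6],"turn":0},{"translation":[0,0,-4],"turn":0},{"translation":[0,0,-2],"turn":0},{"translation":[0,0,-2],"turn":0},{"translation":[0,0,-2],"turn":0},{"translation":[0,0,0],"turn":0},{"translation":[0,0,0],"turn":0}]' 22 25
python3 -m jog '[{"translation":[0,0,-1],"turn":0},{"translation":[0,0,-1],"turn":0},{"translation":[0,0,-1],"turn":0},{"translation":[0,0,-1],"turn":0},{"translation":[0,0,-1],"turn":0},{"translation":[0,0,-1],"turn":0},{"translation":[0,0,0],"turn":0},{"translation":[0,0,0],"turn":0},{"translation":[0,0,0],"turn":0},{"translation":[0,0,0],"turn":0}]'
```

```text
t: 15.45
tool_pos: [525.9, -34.3, 465.3]
ee_rot: [-3.137, -0.164, -0.0]
force: [0.2, 0.3, -2.5]
opening: 31.7
grip_force: 39.6
t: 16.45
tool_pos: [525.9, -34.3, 459.2]
ee_rot: [-3.137, -0.164, -0.0]
force: [-0.3, -0.3, -2.0]
opening: 31.4
grip_force: 39.6
```

```bash
python3 -m jog '[{"translation":[-3.8,-0.4,-0.6],"turn":0},{"translation":[-3.8,-0.4,-0.6],"turn":0},{"translation":[-3.8,-0.4,-0.6],"turn":0},{"translation":[-3.8,-0.4,-0.6],"turn":0},{"translation":[-3.8,-0.4,-0.6],"turn":0},{"translation":[0,0,0],"turn":0},{"translation":[0,0,0],"turn":0},{"translation":[0,0,0],"turn":0},{"translation":[0,0,0],"turn":0},{"translation":[0,0,0],"turn":0}]'
python3 - <<'E'
from h import *
c=cal("wrist"); w=r.capture("wrist"); s=r.capture("side")
a=cv2.resize(w[100:250,213:353],None,fx=3,fy=3,interpolation=cv2.INTER_CUBIC)
b=cv2.resize(cv2.resize(s[140:250,230:320],None,fx=4,fy=4,interpolation=cv2.INTER_CUBIC),(360,450))
cv2.imwrite("pics/m2.png",np.hstack([a,b])); print(r.sense()["ft_torque"])
E
```

```text
t: 17.45
tool_pos: [506.9, -36.3, 456.1]
ee_rot: [3.137, 0.164, -0.001]
force: [1.5, 0.5, 0.5]
opening: 31.6
grip_force: 33.1
[-0.0302932  -0.53343346  0.03482919]
```

View pics/m2.png

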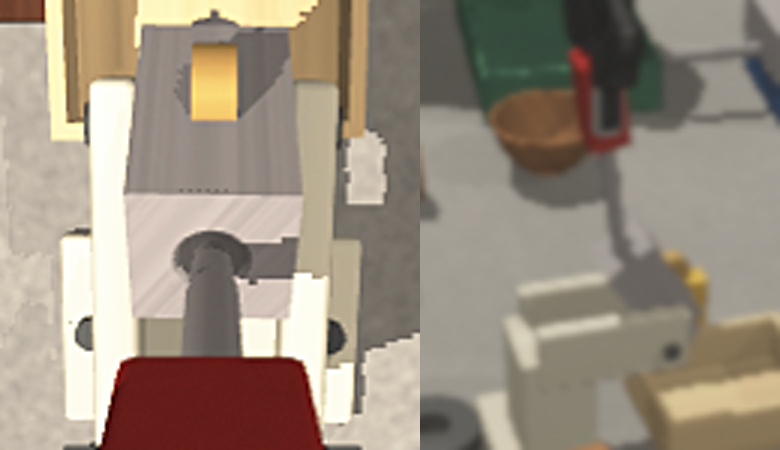

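```bash
python3 -m jog '[{"translation":[-3.3,-0.35,-1.1],"turn":0},{"translation":[-3.3,-0.35,-1.1],"turn":0},{"translation":[-3.3,-0.35,-1.1],"turn":0},{"translation":[-3.3,-0.35,-1.2],"turn":0},{"translation":[-3.3,-0.35,-1.2],"turn":0},{"translation":[-3.1,-0.33,-1.5],"turn":0},{"translation":[-3.1,-0.33,-1.5],"turn":0},{"translation":[-3.1,-0.33,-1.6],"turn":0},{"translation":[-3.1,-0.33,-1.6],"turn":0},{"translation":[-3.1,-0.33,-1.6],"turn":0}]'
python3 -m jog '[{"translation":[-2.8,-0.3,-1.9],"turn":0},{"translation":[-2.8,-0.3,-1.9],"turn":0},{"translation":[-2.8,-0.3,-2],"turn":0},{"translation":[-2.8,-0.3,-2],"turn":0},{"translation":[-2.8,-0.3,-2],"turn":0},{"translation":[0,0,0],"turn":0},{"translation":[0,0,0],"turn":0},{"translation":[0,0,0],"turn":0},{"translation":[0,0,0],"turn":0},{"translation":[0,0,0],"turn":0}]'
```

```text
t: 18.55
tool_pos: [474.6, -39.7, 442.5]
ee_rot: [3.137, 0.164, -0.0]
force: [2.0, -0.3, 1.2]
opening: 32.0
grip_force: 33.4
t: 19.55
tool_pos: [460.7, -41.2, 432.7]
ee_rot: [-3.137, -0.164, 0.002]
force: [0.2, -0.8, -1.2]
opening: 31.5
grip_force: 33.1
```

```bash
python3 -m jog '[{"translation":[0,0,0],"turn":0},{"translation":[0,0,0],"turn":0},{"translation":[1.1,0.1,-1.7],"turn":0},{"translation":[1.1,0.1,-1.7],"turn":0},{"translation":[1.1,0.1,-1.7],"turn":0},{"translation":[1.1,0.1,-1.7],"turn":0},{"translation":[1.1,0.1,-1.7],"turn":0},{"translation":[1.1,0.1,-1.7],"turn":0},{"translation":[1.1,0.1,-1.7],"turn":0},{"translation":[1.1,0.1,-1.7],"turn":0}]' 20 60
python3 -m jog '[{"translation":[1.1,0.1,-1.7],"turn":0},{"translation":[1.1,0.1,-1.7],"turn":0},{"translation":[1.1,0.1,-1.7],"turn":0},{"translation":[1.1,0.1,-1.7],"turn":0},{"translation":[1.1,0.1,-1.7],"turn":0},{"translation":[1.1,0.1,-1.7],"turn":0},{"translation":[1.1,0.1,-1.7],"turn":0},{"translation":[1.1,0.1,-1.7],"turn":0},{"translation":[0,0,0],"turn":0},{"translation":[0,0,0],"turn":0}]'
```

```text
t: 20.55
tool_pos: [469.5, -40.6, 419.3]
ee_rot: [-3.137, -0.163, 0.001]
force: [-2.9, -0.2, 6.1]
opening: 30.9
grip_force: 65.0
t: 21.55
tool_pos: [478.8, -39.5, 405.6]
ee_rot: [3.137, 0.164, 0.001]
force: [-0.0, -0.1, -2.0]
opening: 31.5
grip_force: 64.6
```

```bash
python3 -m jog '[{"translation":[1.3,0.14,-2.1],"turn":0},{"translation":[1.3,0.14,-2.1],"turn":0},{"translation":[1.3,0.14,-2.1],"turn":0},{"translation":[1.3,0.14,-2.1],"turn":0},{"translation":[1.3,0.14,-2.1],"turn":0},{"translation":[1.3,0.14,-2.1],"turn":0},{"translation":[1.3,0.14,-2.1],"turn":0},{"translation":[1.3,0.14,-2.1],"turn":0},{"translation":[1.3,0.14,-2.1],"turn":0},{"translation":[1.3,0.14,-2.1],"turn":0}]'
python3 -m jog '[{"translation":[1.3,0.14,-2.1],"turn":0},{"translation":[1.3,0.14,-2.1],"turn":0},{"translation":[1.3,0.14,-2.1],"turn":0},{"translation":[0,0,0],"turn":0},{"translation":[0,0,0],"turn":0},{"translation":[0,0,0],"turn":0},{"translation":[0,0,0],"turn":0},{"translation":[0,0,0],"turn":0},{"translation":[0,0,0],"turn":0},{"translation":[0,0,0],"turn":0}]'
python3 - <<'E'
from h import *
w=r.capture("wrist"); s=r.capture("side")
a=cv2.resize(w[0:280,150:400],None,fx=1.8,fy=1.8,interpolation=cv2.INTER_CUBIC)[:500,:400]
b=cv2.resize(s[140:265,240:340],None,fx=4,fy=4,interpolation=cv2.INTER_CUBIC)
cv2.imwrite("pics/m3.png",np.hstack([a,b]))
E
```

```text
t: 22.55
tool_pos: [491.6, -38.2, 384.5]
ee_rot: [-3.137, -0.164, 0.0]
force: [0.2, -0.4, -2.7]
opening: 31.1
grip_force: 64.6
t: 23.55
tool_pos: [495.4, -37.7, 378.4]
ee_rot: [-3.137, -0.164, 0.0]
force: [1.1, -0.1, -2.5]
opening: 31.2
grip_force: 64.6
```

View pics/m3.png

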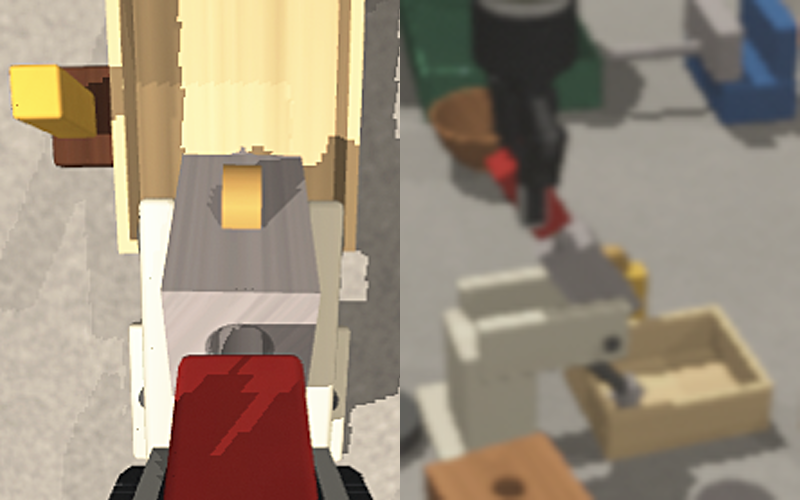

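```bash
python3 - <<'E'
from h import *
np.set_printoptions(precision=1,suppress=True)
d=cal("side")
for z in(10,20,45,70): print(z,"head",plane(d,(297.5,238.7),z),"shank end",plane(d,(287.5,230.5),z))
print("exit px",proj(d,[567,-30,107]),"box rear-right rim",proj(d,[543,-88,45]))
E
python3 -m jog '[{"translation":[-1.5,-0.16,2.4],"turn":0},{"translation":[-1.5,-0.16,2.4],"turn":0},{"translation":[-1.5,-0.16,2.4],"turn":0},{"translation":[-1.5,-0.16,2.4],"turn":0},{"translation":[-1.5,-0.16,2.4],"turn":0},{"translation":[-1.5,-0.16,2.4],"turn":0},{"translation":[-1.5,-0.16,2.4],"turn":0},{"translation":[-1.5,-0.16,2.4],"turn":0},{"translation":[-1.5,-0.16,2.4],"turn":0},{"translation":[-1.5,-0.16,2.4],"turn":0}]'
```

```text
10 head [588.2 -24.   10. ] shank end [565.2  27.2  10. ]
20 head [584.9 -36.7  20. ] shank end [562.1  13.9  20. ]
45 head [576.5 -68.4  45. ] shank end [554.5 -19.4  45. ]
70 head [ 568.2 -100.1   70. ] shank end [546.9 -52.7  70. ]
exit px [292.4 216.2] box rear-right rim [288.5 243.6]
t: 24.65
tool_pos: [480.3, -39.4, 402.6]
ee_rot: [3.137, 0.164, -0.0]
force: [0.7, 0.0, -2.1]
opening: 31.4
grip_force: 64.6
```

```bash
python3 -m jog '[{"translation":[-2,-0.2,3],"turn":0},{"translation":[-2,-0.2,3],"turn":0},{"translation":[-2,-0.2,3],"turn":0},{"translation":[-2,-0.2,3],"turn":0},{"translation":[-2,-0.2,3],"turn":0},{"translation":[-2,-0.2,3],"turn":0},{"translation":[-2,-0.2,3],"turn":0},{"translation":[-2,-0.2,3],"turn":0},{"translation":[-2,-0.2,3],"turn":0},{"translation":[-1.6,-0.1,3.1],"turn":0}]'
python3 -m jog '[{"translation":[0,0,0],"turn":0},{"translation":[0,0,0],"turn":0},{"translation":[0,0,0],"turn":0},{"translation":[0,0,0],"turn":0},{"translation":[0,0,0],"turn":0},{"translation":[2.8,0.3,2],"turn":0},{"translation":[2.8,0.3,2],"turn":0},{"translation":[2.8,0.3,2],"turn":0},{"translation":[2.8,0.3,1.9],"turn":0},{"translation":[2.8,0.3,1.9],"turn":0}]' 24 30
python3 -m jog '[{"translation":[3.1,0.33,1.6],"turn":0},{"translation":[3.1,0.33,1.6],"turn":0},{"translation":[3.1,0.33,1.6],"turn":0},{"translation":[3.1,0.33,1.5],"turn":0},{"translation":[3.1,0.33,1.5],"turn":0},{"translation":[3.3,0.35,1.2],"turn":0},{"translation":[3.3,0.35,1.2],"turn":0},{"translation":[3.3,0.35,1.1],"turn":0},{"translation":[3.3,0.35,1.1],"turn":0},{"translation":[3.3,0.35,1.1],"turn":0}]'
```

```text
t: 25.65
tool_pos: [460.6, -41.3, 432.7]
ee_rot: [-3.137, -0.164, -0.0]
force: [-0.4, 0.8, -2.9]
opening: 31.0
grip_force: 64.6
t: 26.65
tool_pos: [474.5, -39.7, 442.0]
ee_rot: [-3.137, -0.164, 0.003]
force: [-3.7, -0.8, -5.7]
opening: 31.5
grip_force: 64.0
t: 27.65
tool_pos: [507.0, -36.3, 455.8]
ee_rot: [3.137, 0.164, -0.0]
force: [-4.4, -0.4, -5.3]
opening: 31.8
grip_force: 63.5
```

```bash
python3 -m jog '[{"translation":[3.8,0.4,0.6],"turn":0},{"translation":[3.8,0.4,0.6],"turn":0},{"translation":[3.8,0.4,0.6],"turn":0},{"translation":[3.8,0.4,0.6],"turn":0},{"translation":[3.8,0.4,0.6],"turn":0},{"translation":[2,0.2,0],"turn":0},{"translation":[0,0,0],"turn":0},{"translation":[0,0,0],"turn":0},{"translation":[0,0,0],"turn":0},{"translation":[0,0,0],"turn":0}]'
python3 -m jog '[{"translation":[0,0,5],"turn":0},{"translation":[0,0,5],"turn":0},{"translation":[0,0,7],"turn":0},{"translation":[0,0,8],"turn":0},{"translation":[0,0,10],"turn":0},{"translation":[0,0,8],"turn":0},{"translation":[0,0,4],"turn":0},{"translation":[0,0,0],"turn":0},{"translation":[0,0,0],"turn":0},{"translation":[0,0,0],"turn":0}]'
python3 - <<'E'
from h import *
np.set_printoptions(precision=1,suppress=True)
c=cal("wrist"); w=r.capture("wrist"); s=r.capture("side"); d=cal("side"); p=r.sense()["tool_pos"]; print(p)
cv2.imwrite("pics/w4.png",w); cv2.imwrite("pics/s4.png",s)
print("tip pred wrist",proj(c,p-[0,0,290]),"side",proj(d,p-[0,0,290]),proj(d,p-[0,0,155]))
a=cv2.resize(w[100:250,213:353],None,fx=3,fy=3,interpolation=cv2.INTER_CUBIC)
b=cv2.resize(s[120:232,230:320],None,fx=4,fy=4,interpolation=cv2.INTER_CUBIC)
cv2.imwrite("pics/m4.png",np.hstack([a,b[:450] if b.shape[0]>=450 else cv2.copyMakeBorder(b,0,450-b.shape[0],0,0,0)]))
E
```

```text
t: 28.65
tool_pos: [527.9, -34.2, 458.9]
ee_rot: [-3.137, -0.164, -0.001]
force: [-3.3, -0.1, -2.0]
opening: 31.3
grip_force: 64.3
t: 29.65
tool_pos: [527.7, -34.1, 505.4]
ee_rot: [3.137, 0.164, -0.001]
force: [-0.1, 0.5, -2.0]
opening: 31.1
grip_force: 64.2
[527.7 -34.1 505.4]
tip pred wrist [283.  204.3] side [280.9 188.4] [281.4 147. ]
```

View pics/m4.png

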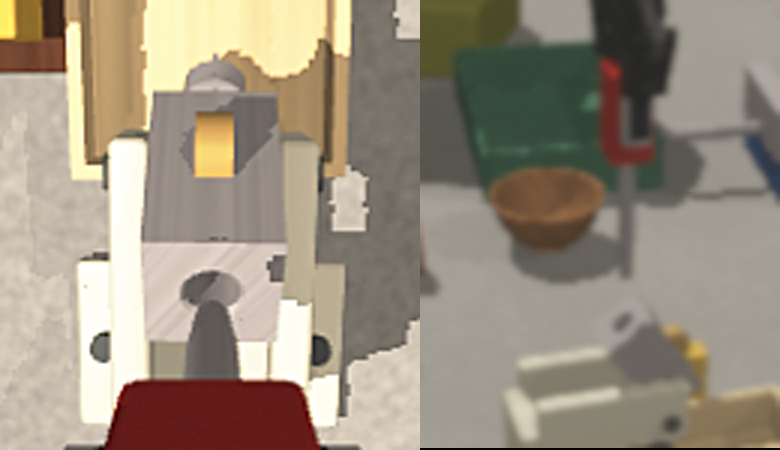

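```bash
python3 -m jog '[{"translation":[-5,-12,0],"turn":0.009},{"translation":[-8,-21,0],"turn":0.009},{"translation":[-8,-21,0],"turn":0.009},{"translation":[-8,-21,0],"turn":0.009},{"translation":[-8,-21,0],"turn":0.009},{"translation":[-8,-21,0],"turn":0.009},{"translation":[-8,-21,0],"turn":0.009},{"translation":[-8,-21,0],"turn":0.009},{"translation":[-8,-21,0],"turn":0.009},{"translation":[-8,-17,0],"turn":0.009}]'
python3 -m jog '[{"translation":[-1.8,-5,0],"turn":0},{"translation":[0,0,0],"turn":0},{"translation":[0,0,0],"turn":0},{"translation":[0,0,0],"turn":0},{"translation":[0,0,-15],"turn":0},{"translation":[0,0,-20],"turn":0},{"translation":[0,0,-20],"turn":0},{"translation":[0,0,-15],"turn":0},{"translation":[0,0,-10],"turn":0},{"translation":[0,0,0],"turn":0}]'
python3 - <<'E'
from h import *
np.set_printoptions(precision=1,suppress=True)
c=cal("wrist"); w=r.capture("wrist"); cv2.imwrite("pics/w5.png",w); p=r.sense()["tool_pos"]; print(p)
h=[449,-236.5,112]; print("hole",proj(c,h),"tip",proj(c,p-[0,0,290]))
g=cv2.cvtColor(w,cv2.COLOR_BGR2HSV)
x,y=map(int,proj(c,h)); 
print("rack-top mask (wood) sat along row",y, g[y-14,x-16:x+17,1].tolist(), g[y-14,x-16:x+17,2].tolist())
# shaft+hole darkness: hole contour
m=cv2.inRange(g,(0,0,0),(180,255,75)); m[:y-40]=0; m[y+20:]=0; m[:,:x-40]=0; m[:,x+40:]=0
for k in cv2.findContours(m,0,2)[0]:
    if cv2.contourArea(k)>20: print("dark",cv2.boundingRect(k))
s=cv2.imread("pics/w4.png")
print("centre head z14 (wrist earlier px 285,123)")
E
```

```text
t: 30.75
tool_pos: [449.5, -233.1, 505.8]
ee_rot: [3.126, 0.304, -0.0]
force: [0.5, -0.1, -2.5]
opening: 31.6
grip_force: 64.3
t: 31.75
tool_pos: [449.2, -235.5, 424.8]
ee_rot: [-3.126, -0.306, 0.003]
force: [-0.3, -0.3, -2.1]
opening: 31.4
grip_force: 64.3
[ 449.3 -235.9  425.6]
hole [284.4 198. ] tip [283.8 204.2]
rack-top mask (wood) sat along row 197 [138, 137, 137, 139, 137, 138, 137, 138, 137, 138, 137, 138, 138, 138, 138, 138, 138, 137, 137, 137, 138, 137, 139, 137, 139, 139, 137, 139, 138, 138, 138, 139, 140] [245, 245, 245, 245, 245, 244, 245, 245, 245, 245, 245, 245, 246, 245, 245, 246, 246, 245, 245, 245, 244, 243, 243, 243, 243, 243, 243, 241, 242, 242, 241, 241, 241]
dark (273, 187, 23, 17)
centre head z14 (wrist earlier px 285,123)
```

```bash
python3 -m jog '[{"translation":[0,-0.3,-8],"turn":0},{"translation":[0,0,-8],"turn":0},{"translation":[0,0,-8],"turn":0},{"translation":[0,0,-8],"turn":0},{"translation":[0,0,-8],"turn":0},{"translation":[0,0,-8],"turn":0},{"translation":[0,0,0],"turn":0},{"translation":[0,0,0],"turn":0},{"translation":[0,0,0],"turn":0},{"translation":[0,0,0],"turn":0}]'
```

```text
t: 32.8
tool_pos: [449.1, -236.6, 378.1]
ee_rot: [3.127, 0.305, 0.001]
force: [-0.7, -0.7, -2.1]
opening: 31.5
grip_force: 64.3
```

```bash
python3 -m jog '[{"translation":[0,0,-10],"turn":0},{"translation":[0,0,-12],"turn":0},{"translation":[0,0,-12],"turn":0},{"translation":[0,0,-12],"turn":0},{"translation":[0,0,-8],"turn":0},{"translation":[0,0,-6],"turn":0},{"translation":[0,0,-4],"turn":0},{"translation":[0,0,0],"turn":0},{"translation":[0,0,0],"turn":0},{"translation":[0,0,0],"turn":0}]'
```

```text
t: 33.8
tool_pos: [449.1, -236.5, 314.1]
ee_rot: [3.126, 0.305, 0.001]
force: [-0.1, 0.6, -1.1]
opening: 31.4
grip_force: 64.3
```

```bash
python3 -m jog '[{"translation":[0,0,-2],"turn":0},{"translation":[0,0,-2],"turn":0},{"translation":[0,0,-1.5],"turn":0},{"translation":[0,0,-1.5],"turn":0},{"translation":[0,0,-1],"turn":0},{"translation":[0,0,-1],"turn":0},{"translation":[0,0,-1],"turn":0},{"translation":[0,0,-1],"turn":0},{"translation":[0,0,0],"turn":0},{"translation":[0,0,0],"turn":0}]'
```

```text
t: 34.8
tool_pos: [449.0, -236.5, 302.8]
ee_rot: [3.127, 0.305, 0.0]
force: [-0.8, 0.6, 0.3]
opening: 31.2
grip_force: 64.6
```

```bash
python3 -m jog '[{"translation":[0,0,-0.5],"turn":0},{"translation":[0,0,-0.5],"turn":0},{"translation":[0,0,0],"turn":0},{"translation":[0,0,0],"turn":0},{"translation":[0,0,0],"turn":0},{"translation":[0,0,0],"turn":0},{"translation":[0,0,0],"turn":0},{"translation":[0,0,0],"turn":0},{"translation":[0,0,0],"turn":0},{"translation":[0,0,0],"turn":0}]'
python3 -m jog '[{"translation":[0,0,0],"turn":0},{"translation":[0,0,0],"turn":0},{"translation":[0,0,0],"turn":0},{"translation":[0,0,0],"turn":0},{"translation":[0,0,0],"turn":0},{"translation":[0,0,0],"turn":0},{"translation":[0,0,0],"turn":0},{"translation":[0,0,0],"turn":0},{"translation":[0,0,0],"turn":0},{"translation":[0,0,0],"turn":0}]' 85
python3 -m jog '[{"translation":[0,0,10],"turn":0},{"translation":[0,0,15],"turn":0},{"translation":[0,0,20],"turn":0},{"translation":[0,0,20],"turn":0},{"translation":[0,0,20],"turn":0},{"translation":[0,0,20],"turn":0},{"translation":[0,0,20],"turn":0},{"translation":[0,0,10],"turn":0},{"translation":[0,0,0],"turn":0},{"translation":[0,0,0],"turn":0}]'
python3 - <<'E'
from h import *
np.set_printoptions(precision=1,suppress=True)
c=cal("wrist"); w=r.capture("wrist"); t=r.capture("top"); s=r.capture("side"); ct=cal("top"); d=cal("side")
def red(im):
    h=cv2.cvtColor(im,cv2.COLOR_BGR2HSV); m=cv2.inRange(h,(0,180,40),(6,255,255))|cv2.inRange(h,(174,180,40),(180,255,255)); return m
k=max(cv2.findContours(red(w),0,2)[0],key=cv2.contourArea); p=cv2.approxPolyDP(k,5,True)[:,0]
print([(q.tolist(),plane(c,q,182)[:2]) for q in p]); print("expected top px",[proj(c,[449+a*16*.98-b*16*.19,-236.3+a*16*.19+b*16*.98,182]) for a in(1,-1) for b in(1,-1)])
m=red(s); m[:220]=0; m[275:]=0; m[:,:250]=0; m[:,285:]=0; print("side handle now",cv2.boundingRect(m))
m=red(cv2.imread("pics/side0.png")); m[:220]=0; m[275:]=0; m[:,:250]=0; m[:,285:]=0; print("side handle t0",cv2.boundingRect(m))
# differences vs start in bystander zones of top view
a=cv2.imread("pics/top0.png"); 
for n,(x0,y0,x1,y1) in dict(offcut=(288,118,342,160),spanner=(404,170,424,235),faceplate=(262,250,292,280),mallet=(138,248,215,286),bowl=(116,186,160,230),jar=(344,176,376,208)).items():
    print(n,np.mean(cv2.absdiff(a,t)[y0:y1,x0:x1]).round(1))
print("head of centre from w4",plane(d,(297.5,238.7),16))
sh=cv2.cvtColor(s[225:250,282:325],cv2.COLOR_BGR2HSV)[:,:,1]; print((sh<60).astype(int).sum(), [ "".join("#" if v<60 else "." for v in r_) for r_ in sh])
E
```

```text
t: 35.8
tool_pos: [448.8, -236.6, 302.8]
ee_rot: [-3.126, -0.305, -0.002]
force: [-4.2, 3.0, 17.1]
opening: 31.3
grip_force: 66.7
t: 36.8
tool_pos: [449.0, -236.5, 301.8]
ee_rot: [3.127, 0.305, -0.0]
force: [0.6, 0.4, 0.2]
opening: 85.0
grip_force: 0.0
t: 37.8
tool_pos: [448.9, -236.2, 436.5]
ee_rot: [-3.126, -0.305, 0.0]
force: [0.2, 0.3, 0.6]
opening: 84.9
grip_force: 0.0
[([269, 180], array([ 473.2, -221.4])), ([263, 235], array([ 432.5, -224.6])), ([304, 236], array([ 437.5, -254.1])), ([300, 181], array([ 476.7, -242.8]))]
expected top px [array([260.6, 194.9]), array([305.9, 195.1]), array([261.3, 237.6]), array([305. , 237.7])]
side handle now (0, 0, 0, 0)
side handle t0 (0, 0, 0, 0)
offcut 3.3
spanner 18.4
faceplate 32.4
mallet 37.6
bowl 3.4
jar 3.4
head of centre from w4 [586.2 -31.7  16. ]
214 ['###############............................', '###############............................', '###############............................', '##############.............................', '#############..............................', '##########.................................', '#
[... 190 characters left out ...]
.......########.........................', '...........#######.........................', '#..........########........................', '##........#########........................', '##.........#######.........................', '###.........######.........................', '###..........###...........................', '####.......................................', '####.......................................', '#####......................................', '#####......................................', '######.....................................', '######.....................................', '######.....................................', '#######.................................###']
```

```bash
python3 - <<'E'
from h import *
np.set_printoptions(precision=1,suppress=True)
d=cal("side"); ct=cal("top"); s=r.capture("side"); t=r.capture("top"); c=cal("wrist"); 
for n,H,E in(("lean back",[592,-30,16],[525,-37,62]),("flat left",[590,-35,18],[555,35,14]),("flat back",[630,-28,18],[553,-34,14])):
    H=np.array(H,float);E=np.array(E,float); print(n,np.linalg.norm(H-E),[proj(d,H+(E-H)*k) for k in(0,.3,.6,1)])
print("box corners side: inner floor rear R/L",proj(d,[549,-80,6]),proj(d,[540,30,45]),"rear rim mid",proj(d,[545,-30,45]))
g=cv2.cvtColor(s,cv2.COLOR_BGR2HSV); print("gray value")
for y in range(222,246,1): print(y," ".join("%3d/%-3d"%(g[y,x,1],g[y,x,2]) for x in range(280,304,2)))
E
```

```text
lean back 81.57205403813245 [array([299.1, 238.2]), array([293.4, 235.9]), array([287.6, 233.6]), array([279.8, 230.4])]
flat left 78.36453279386026 [array([298.9, 238.7]), array([294.3, 235.6]), array([289.9, 232.5]), array([284.1, 228.6])]
flat back 77.33692520394123 [array([310.1, 236.1]), array([303.5, 237.5]), array([296.8, 238.9]), array([287.8, 240.7])]
box corners side: inner floor rear R/L [289.6 251.5] [280.2 222.4] rear rim mid [285.3 232.7]
gray value
222  43/137  43/137  41/137  41/137  43/137  43/137  42/135  42/134  54/137  86/143  91/140  91/138
223  41/137  41/137  43/137  43/137  43/137  43/135  41/124  43/126  53/135  87/137  91/137  91/137
224  43/137  43/137  41/136  41/136  43/137  43/126  40/96   42/103  52/133  86/136  90/136  91/137
225  43/137  43/137  41/136  43/136  43/136  41/117  28/72   36/85   54/132  86/136  91/135  92/136
226  43/137  43/136  43/137  43/136  44/134  41/113  30/69   35/87   56/131  88/136  92/136  92/136
227  43/136  43/137  43/136  43/136  44/132  42/116  34/83   42/104  58/132  88/136  91/135  91/135
228  43/136  45/137  43/137  43/
[... 1067 characters left out ...]

239  23/153  29/149  70/123  91/115  92/114  88/150  67/159  33/99   26/98   28/111  69/169  78/212
240  23/153  27/152  57/130  92/114  91/109  91/134  81/157  50/108  29/98   34/112  77/175  82/203
241  23/154  25/154  43/136  89/114  91/107  95/124  90/156  71/118  50/107  62/123  84/158  87/172
242  25/155  25/156  34/142  82/118  92/108  92/116  91/146  86/131  81/132  84/137  90/145  90/147
243  25/155  25/155  29/148  65/122  93/107  94/111  91/137  91/140  92/142  90/141  90/141  92/141
244  25/156  25/155  26/154  48/134  93/107  91/109  93/131  92/141  92/141  93/140  92/139  92/138
245  24/157  25/155  25/156  38/140  86/107  92/108  93/129  92/139  92/138  91/137  92/136  92/136
```

```bash
python3 -c "
from bench import r
print(r.finish_job())"
```

```text
the job is handed in; nothing more can be done
None
```

I handed the job in at about 38 s: the catch box is under the spindle, the drive centre has dropped into it, and the bar is back upright in its stand. The box is centred about 45 mm beyond the lower mouth, on an estimated drop spot; the head came to rest about 25 mm nearer the stand than the box's middle, well inside it.

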